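# Clip a praline mould into the sloped filling stand

### The arm

A 6-joint arm with a two-finger parallel gripper is mounted at the origin on the work surface. World frame = base frame: x ahead of the robot, y to its left, z up, the work surface at z = 0. Lengths are in mm, angles in degrees, forces in N, time in s.
With the tool pointing down it reaches from about 300 to 850 mm from the base axis. Payload 4.2 kg.
Tool frame: the origin (TCP) lies midway between the tips of the shut fingers; the grasp point (between the pads) lies 19 mm behind it; z points along the fingers, y is the direction in which the jaws open and shut (so a half turn about z gives the same grasp; the last joint's range is limited). The gripper opens to 91 mm and grips with 3 to 60 N. Pads are 32 mm wide; open, the fingers measure 118 mm over their backs; the gripper's body (76 mm by 178 mm) begins 60 mm behind the grasp point.
Start: joints at [-69.385, 18.312, 89.639, -0, 72.044, -1.146], TCP at [213.177, -534.04, 213.976] pointing down, gripper open.
Joint ranges: [-177.97, 177.97], [-48.28, 115.42], [12.27, 149.76], [-77.06, 257.06], [2.81, 150.46], [-146.56, 146.56]. Speed limits (degrees/s): [147.25, 147.25, 180, 180, 180, 180].

### API

Orientations are given as [roll, pitch, yaw] about the fixed x, y, z axes, in that order (R = Rz(yaw) Ry(pitch) Rx(roll)).
In Python, from workcell import env gives the robot as it stands.
- The arm moves only by the shell command python3 -m jog 'ROWS' [FORCE]. ROWS is JSON, a list of rows, each an object of numbers: "dx", "dy", "dz": the shift along the world's x, y, z in m; "wx", "wy", "wz": the turn, a rotation vector about the world's x, y, z in rad; "grip": the gripper's target within -1 to 1 (shut at 1, half-way at 0, fully open at -1). In form: [{"dx": .., "dy": .., "dz": .., "wx": .., "wy": .., "wz": .., "grip": ..}, ...]. A call has 1 to 10 rows; each row shifts and turns the commanded pose from where the row before left it; what a row does not reach is not made up. A row lasts 1/10 s, in which the tool goes at most 50 mm and 8.59 degrees, less where a joint would pass 70% of its speed; a pose out of reach is approached as far as the arm can. A call with a gripper value outside its range is refused whole. The fingers move at their own pace and stop on an object; FORCE is the grip in N (left out, the last holds). Time passes only in rows, so rows that do not move let the fingers close. It gives the time, the measured TCP pose, the force and the opening at its end, in the units of the state.
- env.state(): the state, without advancing time (a new reading comes with each control period).
- env.grab_frame(name): name is "side" or "top"; returns the picture (400x640x3 uint8, red, green, blue); there is no depth.
- env.get_calibration(name): a dict with "fx", "fy", "cx", "cy" (pixels), "R" (3x3) and "t" (3): a world point X has camera coordinates R X + t. Camera axes: x right, y down, z forward; pixel columns grow to the right and rows downward; lengths in mm; the calibration is good to about 2 mm. A picture is of the moment at which its call begins. get_calibration takes no time and is no camera call.
- env.job_done(): hands the job in, once; it reports no verdict.
The state is a dict: "time_s": time; "qpos": joint angles; "qvel": joint speeds; "effort": joint torques, N m; "ee_pos": TCP position; "ee_rot": TCP orientation; "force": force on the tool from outside, world axes, zero at the start; "torque": the same for the moment, N m; "gripper_width": finger opening in mm.
Only numpy, scipy, OpenCV 4.12 (cv2) and the standard library are available. Lean on these libraries where they do the work, as an engineer would, in place of code of your own. Each camera call takes 0.05 s, during which the arm holds its last target. There are 200 camera calls.

### The job

Clip the small chocolate mould into the sloped filling stand: tuck one end under the lip of the sprung jaw at the stand's upper end (nearest the robot), push the jaw back, and lower the other end behind the fixed stop, so that the mould sits fully home, flat and square in its pocket with the jaw holding it. Let go of it, and leave the big mould and the other things on the table where they are.

Things in the scene. Friction and masses are not known exactly. Their poses are not given: they have to be found in the camera images.
- mould: Small white mould, 130 (its x) x 56 (its y) x 26 mm high, about 220 g, 4 x 2 dark round cavities on top (only drawn; the top is flat). Base flange 130 x 56 x 8 mm, on it a centred body 98 x 56 x 18 mm, so a flange 16 mm long, 8 mm thick sticks out at each end. Origin: centre of the underside, z up. A half turn about z makes no difference. Starts flat on the table.
- pocket: Pocket of the steel filling stand, sloped 30 degrees. Origin: centre of its floor, 72 mm above the table. x points up the slope, towards the robot; y across; z out of the floor, leaning away from it. Floor from x = -100 to 115 mm, 114 mm wide. Stop and jaw sit on a slide clamped somewhere up to 9 mm up or down the slope: stop's face x = -65 +- 9 mm, relaxed jaw's face 60 +- 9 mm.
- jaw_bed (a point): Point on the pocket floor (pocket x = 60 mm) under the relaxed jaw's face with the slide at the middle; it does not follow slide or jaw. The jaw is aluminium, 52 mm wide, sprung up the slope: 10 mm travel, about 5 N to start, 11 N at the end; the 130 mm mould needs at least 5 mm. A lip at its top overhangs its face by 6 mm, underside 11 mm, top 16 mm above the floor.
- guide (a point): A corner guide, at the centre of its top. Four guides, 9 mm high, 22 mm long, 8 mm thick, stand on the pocket floor centred at x = -52 and 48 mm, y = -33.5 and 33.5 mm: 59 mm between them, 1.5 mm play each side of the mould. This one: x = -52, y = 33.5. Stop and jaw come between them: the stop at the lower end is 9 mm high, 9 mm thick, 52 mm wide; its face is 125 mm from the relaxed jaw's face.
- big_mould: Bystander: a bigger white mould, 150 x 86 x 26 mm, with 3 x 2 large cavities; it does not fit. Origin: centre of the underside.
- scraper: Bystander: a flat spatula lying on the table between the stand and the mould. Origin: under its middle.
- jar: Bystander: a closed jar, 68 mm across, 100 mm high. Origin: centre of the underside.
- bowl: Bystander: a small steel bowl, 100 mm across, 50 mm high. Origin: centre of the underside.
- can: Bystander: a can, 66 mm across, 110 mm high. Origin: centre of the underside.
- thermometer: Bystander: a small black thermometer box, 50 x 30 x 18 mm. Origin: centre of the underside.
Things that resemble listed ones, but are neither listed nor needed, are in the scene too. What is shaped like the mould but blue is not meant.

How it is judged:
By the outcome, as a careful person would: the job done as asked, in the order asked, and still so for the second after the job is handed in, with the robot touching nothing.
It also fails if it takes over 48 s, if anything falls off the work surface, if the arm or the gripper's body presses on something with over 40 N, if the wrist force passes 120 N, or if a joint passes its speed limit or range.

## Working session

There is one attempt and no reset: what is moved stays moved. The work goes in short steps, Python scripts to look and compute and a shell command to move; the robot and the scene stay as the last step left them, time stands still between calls to the robot, and variables do not carry over. Pictures are saved under pics/ and viewed, about 8 in all and at most 12, crops included, and the job is handed in when it is done.

```bash
mkdir -p pics; ls
python3 - <<'E'
from workcell import env
import cv2
for n in ("top","side"):
    cv2.imwrite(f"pics/{n}0.png",env.grab_frame(n)[:,:,::-1]); print(n,env.get_calibration(n))
s=env.state(); print(s)
E
```

```text
pics
top {'fx': 408.3915991672332, 'fy': 408.3915991672332, 'cx': 317.04232132912955, 'cy': 197.1661022265624, 'R': array([[-0.00690585, -0.99997468,  0.00171998],
       [-0.99138967,  0.00662162, -0.13077721],
       [ 0.13076251, -0.0026083 , -0.99141029]]), 't': array([ -11.42504443,  583.28146786, 1271.06251868])}
side {'fx': 473.0346357885463, 'fy': 473.0346357885463, 'cx': 322.28748686278993, 'cy': 199.16670239407722, 'R': array([[-0.93228614, -0.36169574,  0.00432872],
       [-0.17773257,  0.44762487, -0.87638069],
       [ 0.31504552, -0.81780692, -0.48159958]]), 't': array([ 504.95031563,  198.87083635, 1219.20711345])}
{'time_s': 0.1, 'qpos': array([-6.93840694e+01,  1.83480684e+01,  8.96986456e+01, -1.28528109e-03,
        7.20443270e+01, -1.14573955e+00]), 'qvel': array([-0.04133049, -0.10772956, -0.20443171, -0.00255452,  0.04102363,
        0.08641849]), 'effort': array([-1.70272920e-04, -4.13334131e+01, -2.32510149e+01,  7.27853319e-02,
        4.22440551e-02, -5.86361875e-05]), 'ee_pos': array([ 213.01732047, -533.60465132,  213.20867263]), 'ee_rot': array([-1.79908953e+02, -5.98612050e-04,  2.17620669e+01]), 'force': array([0.04117374, 0.4796926 , 0.87475557]), 'torque': array([ 0.02229335,  0.05228097, -0.0232674 ]), 'gripper_width': 90.80220888763513}
```

View pics/top0.png

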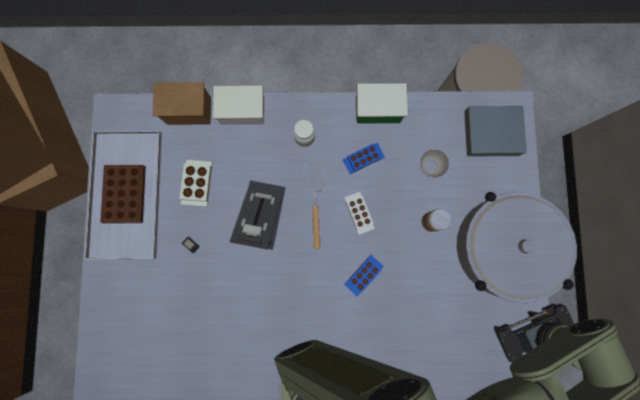

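View pics/side0.png

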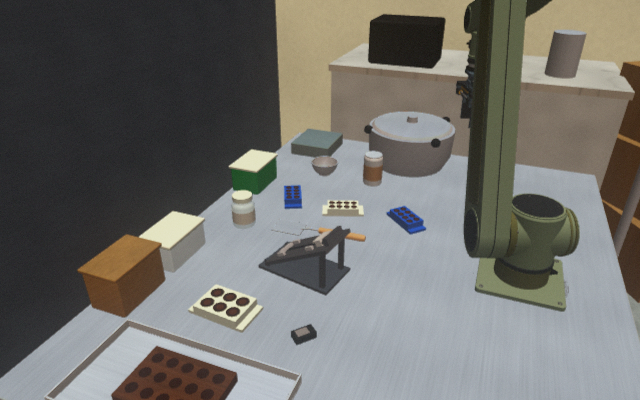

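The top view shows the white mould at about (360,213) and the stand at about (258,215), with its jaw at (252,229) and stop at (262,199). The scraper is between them at x≈316. Next I'll enlarge both views of the stand and mould.

Run:
```python
import cv2,numpy as np
t=cv2.imread("pics/top0.png");s=cv2.imread("pics/side0.png")
a=cv2.resize(t[175:255,225:385],None,fx=5,fy=5,interpolation=cv2.INTER_CUBIC)
cv2.imwrite("pics/cropt.png",a)
b=cv2.resize(s[195:295,250:380],None,fx=6,fy=6,interpolation=cv2.INTER_CUBIC)
cv2.imwrite("pics/crops.png",b)
```

```text
(no output)
```

View pics/cropt.png

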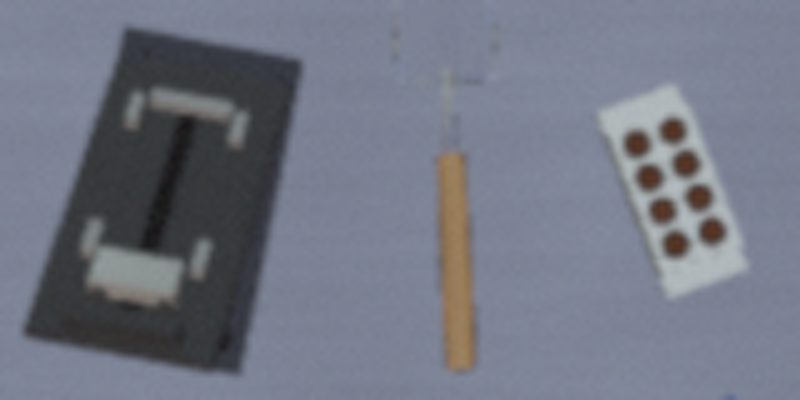

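View pics/crops.png

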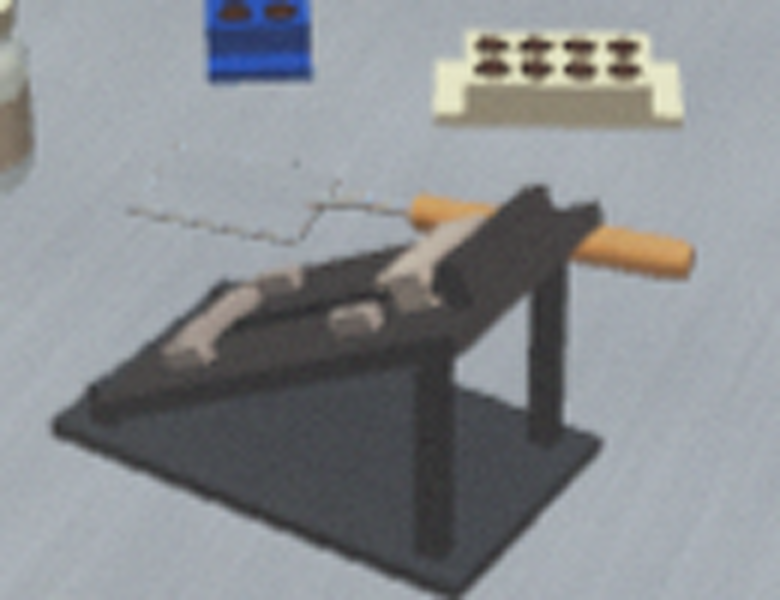

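The crops show the stop, jaw and four guides clearly, with guide centres in the top crop at about (135,110), (238,128), (90,238) and (202,258). The mould's 8 cavities are also visible. I'll now measure both: mould from its cavities at z=26, stand from its guides.

```bash
cat > h.py <<'E'
import cv2,numpy as np
from workcell import env
from scipy.optimize import least_squares
from scipy.spatial.transform import Rotation as Ro
C={n:env.get_calibration(n) for n in ("top","side")}
def proj(n,X):
    c=C[n]; p=np.asarray(X)@c["R"].T+c["t"]
    return np.stack([c["fx"]*p[...,0]/p[...,2]+c["cx"],c["fy"]*p[...,1]/p[...,2]+c["cy"]],-1)
def cast(n,uv,z):
    c=C[n]; uv=np.atleast_2d(uv); d=np.c_[(uv[:,0]-c["cx"])/c["fx"],(uv[:,1]-c["cy"])/c["fy"],np.ones(len(uv))]@c["R"]
    o=-c["R"].T@c["t"]; return o+d*((z-o[2])/d[:,2])[:,None]
def blobs(m,amin):
    n,l,s,c=cv2.connectedComponentsWithStats(m.astype(np.uint8)); return [(c[i],s[i,4]) for i in range(1,n) if s[i,4]>=amin]
def Rp(yaw): # pocket frame; yaw = heading of the horizontal part of pocket x
    return (Ro.from_euler("z",yaw,degrees=True)*Ro.from_euler("y",-30,degrees=True)).as_matrix()
def boxc(n,p,ctr,size): # mean pixel of the visible faces of a box in the pocket
    R=Rp(p[2]);o=np.array([p[0],p[1],72.]);cam=-C[n]["R"].T@C[n]["t"];ctr=np.asarray(ctr,float);h=np.asarray(size)/2
    W=0;S=0
    for a in range(3):
        for s in (-1,1):
            e=np.zeros(3);e[a]=s;f=o+R@(ctr+e*h[a]);v=cam-f;w=(R@e)@v/np.linalg.norm(v)
            if w>0: w*=np.prod(np.delete(2*h,a));W+=w;S=S+w*proj(n,f)
    return S/W
E
python3 - <<'E'
from h import *
t=cv2.imread("pics/top0.png");s=cv2.imread("pics/side0.png")
def up(i,r,f=6): return cv2.resize(i[r[1]:r[3],r[0]:r[2]],None,fx=f,fy=f,interpolation=cv2.INTER_CUBIC)
def back(c,r,f=6): return (np.array(c)+.5)/f-.5+np.array(r[:2])
r=(340,188,380,238);u=up(t,r).astype(int);m=(u[:,:,2]-u[:,:,0]>25)
cv=[back(c,r) for c,a in blobs(m,150)];P=cast("top",cv,26)[:,:2]
print(len(P),P.mean(0).round(1)); d=P-P.mean(0);w,V=np.linalg.eigh(d.T@d);v=V[:,1];v=v*np.sign(v[0]);print("mould yaw",np.degrees(np.arctan2(v[1],v[0])), (d@V).round(1).tolist())
r=(318,197,368,217);u=up(s,r).astype(int);m=(u.max(2)<110)
sb=[back(c,r) for c,a in blobs(m,100)];Q=cast("side",sb,26)[:,:2];print("side",len(Q),Q.mean(0).round(1))
r=(235,185,278,240);u=up(t,r);g=u.max(2);m=g>120
B=[(back(c,r).round(2),a) for c,a in blobs(m,150)]
for b in B:print("top",b)
r=(270,225,335,262);u=up(s,r);g=u.max(2);m=g>120
for c,a in blobs(m,150):print("side",back(c,r).round(2),a)
E
```

```text
8 [ 535.7 -151.5]
mould yaw 20.15795187346264 [[12.5, -34.6], [-12.4, -34.6], [12.6, -11.6], [-12.6, -11.5], [12.8, 11.6], [-12.6, 11.4], [12.4, 34.8], [-12.6, 34.4]]
side 8 [ 530.7 -147.4]
top (array([239.12, 197.69]), np.int32(9859))
top (array([263.08, 195.15]), np.int32(1142))
top (array([251.45, 195.91]), np.int32(214))
top (array([272.16, 199.93]), np.int32(259))
top (array([242.86, 221.84]), np.int32(324))
top (array([264.64, 225.84]), np.int32(302))
top (array([251.45, 229.42]), np.int32(4935))
top (array([276.63, 235.33]), np.int32(587))
side [295.23 234.77] 40898
side [309.82 246.86] 614
side [330.84 254.99] 3198
```

Run:
```python
from h import *
G=np.array([[263.08,195.15]]) 
ob={(-52,1):0,}
pts=[((251.45,195.91),(-52)),((272.16,199.93),-52),((242.86,221.84),48),((264.64,225.84),48)]
# pocket y sign: x toward robot, z up => y to image right (world -y)
sg=[-1,1,-1,1]
def f(p): return np.concatenate([boxc("top",p,(x,33.5*s,4.5),(22,8,9))-uv for (uv,x),s in zip(pts,sg)])
best=least_squares(f,[500,80,160]);print(best.x.round(2),best.fun.reshape(-1,2).round(2).tolist())
p=best.x
for s in (-9,-6,-3,0,3,6,9):
    R=Rp(p[2]);o=np.r_[p[:2],72]
    print(s,boxc("top",p,(-69.5+s,0,4.5),(9,52,9)).round(2),"lipedge",proj("top",o+R@[54+s,0,16]).round(1),"stopface",proj("top",o+R@[-65+s,0,9]).round(1))
print("side guide",boxc("side",p,(48,33.5,4.5),(22,8,9)),boxc("side",p,(48,-33.5,4.5),(22,8,9)))
print("Rp",Rp(p[2]).round(3).tolist(), "jawbed",(o+R@[60,0,0]).round(1))
```

```text
[533.73 169.29 168.88] [[-0.0, 0.15], [-0.05, 0.03], [0.08, -0.14], [-0.03, -0.02]]
-9 [263.76 191.58] lipedge [253.9 220.8] stopface [263.4 191.8]
-6 [263.53 192.3 ] lipedge [253.7 221.7] stopface [263.2 192.5]
-3 [263.31 193.02] lipedge [253.4 222.5] stopface [263.  193.3]
0 [263.08 193.75] lipedge [253.2 223.3] stopface [262.7 194. ]
3 [262.86 194.47] lipedge [252.9 224.1] stopface [262.5 194.7]
6 [262.63 195.2 ] lipedge [252.6 224.9] stopface [262.3 195.4]
9 [262.4  195.93] lipedge [252.4 225.8] stopface [262.1 196.2]
side guide [321.38697194 234.01431433] [306.71030197 246.59723356]
Rp [[-0.85, -0.193, 0.491], [0.167, -0.981, -0.096], [0.5, 0.0, 0.866]] jawbed [482.7 179.3 102. ]
```

```bash
python3 -m jog '[{"dx":0.013,"dy":0.026,"grip":-1},{"dx":0.013,"dy":0.026},{"dx":0.013,"dy":0.026},{"dx":0.013,"dy":0.026},{"dx":0.013,"dy":0.026},{"dx":0.013,"dy":0.026},{"dx":0.013,"dy":0.026},{"dx":0.013,"dy":0.026},{"dx":0.013,"dy":0.026},{}]'
python3 -m jog '[{"dx":0.026,"dy":0.018},{"dx":0.026,"dy":0.018},{"dx":0.026,"dy":0.018},{"dx":0.026,"dy":0.018},{"dx":0.026,"dy":0.018},{"dx":0.026,"dy":0.018},{"dx":0.026,"dy":0.018},{"dx":0.026,"dy":0.018},{},{}]'
```

```text
invalid input
invalid input
```

```bash
python3 -m jog '[{"dx":0.013,"dy":0.026,"dz":0,"wx":0,"wy":0,"wz":0,"grip":-1},{"dx":0.013,"dy":0.026,"dz":0,"wx":0,"wy":0,"wz":0,"grip":-1},{"dx":0.013,"dy":0.026,"dz":0,"wx":0,"wy":0,"wz":0,"grip":-1},{"dx":0.013,"dy":0.026,"dz":0,"wx":0,"wy":0,"wz":0,"grip":-1},{"dx":0.013,"dy":0.026,"dz":0,"wx":0,"wy":0,"wz":0,"grip":-1},{"dx":0.013,"dy":0.026,"dz":0,"wx":0,"wy":0,"wz":0,"grip":-1},{"dx":0.013,"dy":0.026,"dz":0,"wx":0,"wy":0,"wz":0,"grip":-1},{"dx":0.013,"dy":0.026,"dz":0,"wx":0,"wy":0,"wz":0,"grip":-1},{"dx":0.013,"dy":0.026,"dz":0,"wx":0,"wy":0,"wz":0,"grip":-1}]'
```

```text
time_s: 1.0
ee_pos: [330.3, -298.7, 213.7]
ee_rot: [-180.0, 0.0, 21.7]
force: [-0.0, -0.5, -0.1]
gripper_width: 91.6
```

```bash
python3 -m jog '[{"dx":0.0257,"dy":0.0184,"dz":-0.012,"wx":0,"wy":0,"wz":-0.0034,"grip":-1},{"dx":0.0257,"dy":0.0184,"dz":-0.012,"wx":0,"wy":0,"wz":-0.0034,"grip":-1},{"dx":0.0257,"dy":0.0184,"dz":-0.012,"wx":0,"wy":0,"wz":-0.0034,"grip":-1},{"dx":0.0257,"dy":0.0184,"dz":-0.012,"wx":0,"wy":0,"wz":-0.0034,"grip":-1},{"dx":0.0257,"dy":0.0184,"dz":-0.012,"wx":0,"wy":0,"wz":-0.0034,"grip":-1},{"dx":0.0257,"dy":0.0184,"dz":-0.012,"wx":0,"wy":0,"wz":-0.0034,"grip":-1},{"dx":0.0257,"dy":0.0184,"dz":-0.012,"wx":0,"wy":0,"wz":-0.0034,"grip":-1},{"dx":0.0257,"dy":0.0184,"dz":-0.012,"wx":0,"wy":0,"wz":-0.0034,"grip":-1},{"dx":0,"dy":0,"dz":0,"wx":0,"wy":0,"wz":0,"grip":-1},{"dx":0,"dy":0,"dz":0,"wx":0,"wy":0,"wz":0,"grip":-1}]'
python3 - <<'E'
from h import *
s=env.grab_frame("side")[:,:,::-1]
cv2.imwrite("pics/s1.png",cv2.resize(s[120:240,270:430],None,fx=4,fy=4,interpolation=cv2.INTER_CUBIC))
print(proj("side",np.array([env.state()["ee_pos"]])), env.state()["ee_pos"])
E
```

```text
time_s: 2.0
ee_pos: [535.4, -152.4, 117.2]
ee_rot: [-179.9, 0.1, 20.3]
force: [-0.5, -0.7, -0.2]
gripper_width: 91.7
[[342.39142933 177.10939029]] [ 535.12592672 -152.93791372  117.75978696]
```

View pics/s1.png

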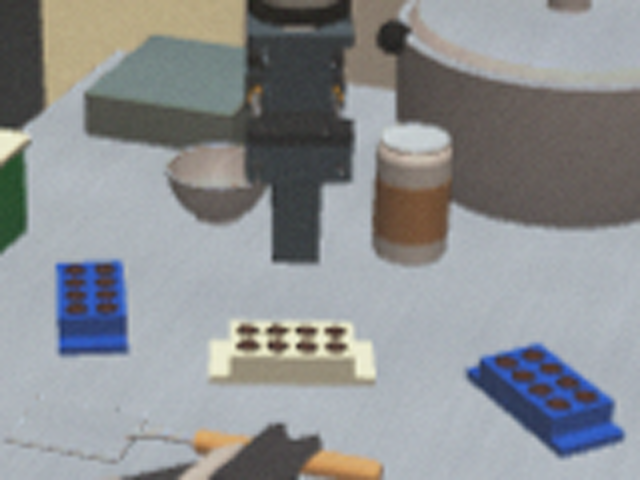

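The fingers straddle the mould (finger at col≈344, mould centre at col≈343). I'll descend and grip.

```bash
python3 -m jog '[{"dx":0.0003,"dy":0.0005,"dz":-0.014,"wx":0,"wy":0,"wz":0,"grip":-1},{"dx":0,"dy":0.0005,"dz":-0.014,"wx":0,"wy":0,"wz":0,"grip":-1},{"dx":0,"dy":0,"dz":-0.014,"wx":0,"wy":0,"wz":0,"grip":-1},{"dx":0,"dy":0,"dz":-0.014,"wx":0,"wy":0,"wz":0,"grip":-1},{"dx":0,"dy":0,"dz":-0.014,"wx":0,"wy":0,"wz":0,"grip":-1},{"dx":0,"dy":0,"dz":-0.014,"wx":0,"wy":0,"wz":0,"grip":-1},{"dx":0,"dy":0,"dz":-0.014,"wx":0,"wy":0,"wz":0,"grip":-1},{"dx":0,"dy":0,"dz":-0.008,"wx":0,"wy":0,"wz":0,"grip":-1},{"dx":0,"dy":0,"dz":-0.006,"wx":0,"wy":0,"wz":0,"grip":-1},{"dx":0,"dy":0,"dz":0,"wx":0,"wy":0,"wz":0,"grip":-1}]'
python3 -m jog '[{"dx":0,"dy":0,"dz":0,"wx":0,"wy":0,"wz":0,"grip":1},{"dx":0,"dy":0,"dz":0,"wx":0,"wy":0,"wz":0,"grip":1},{"dx":0,"dy":0,"dz":0,"wx":0,"wy":0,"wz":0,"grip":1},{"dx":0,"dy":0,"dz":0,"wx":0,"wy":0,"wz":0,"grip":1},{"dx":0,"dy":0,"dz":0,"wx":0,"wy":0,"wz":0,"grip":1},{"dx":0,"dy":0,"dz":0,"wx":0,"wy":0,"wz":0,"grip":1}]' 45
```

```text
time_s: 3.05
ee_pos: [535.5, -152.2, 5.8]
ee_rot: [-180.0, 0.0, 20.2]
force: [0.1, -0.6, -0.2]
gripper_width: 91.2
time_s: 3.65
ee_pos: [535.9, -151.3, 6.2]
ee_rot: [-180.0, 0.0, 20.2]
force: [-1.0, 3.1, 3.2]
gripper_width: 55.7
```

Gripped at 55.7 mm. I'll lift it and work out the tuck poses.

```bash
cat >> h.py <<'E'
POCK=[533.73,169.29,168.88]; F=65.8
TC=np.array([0,0,6.]) # TCP in the mould frame
def pose(th,xt,hb,lift=0,p=POCK,dy=0):
    """xt: pocket x of the mould's top corner at the jaw end, hb: height of the bottom corner there"""
    R=Rp(p[2]);t=np.radians(th);Rm=np.array([[np.cos(t),0,np.sin(t)],[0,1,0],[-np.sin(t),0,np.cos(t)]])
    bot=np.array([xt-8*np.sin(t),dy,hb]); o=bot-Rm@[65,0,0]; tcp=o+Rm@TC
    return np.r_[p[:2],72]+R@tcp+[0,0,lift], R@Rm@np.diag([-1,1,-1])
def delta(*a,**k):
    P,R=pose(*a,**k);s=env.state();R0=Ro.from_euler("xyz",s["ee_rot"],degrees=True)
    w=(Ro.from_matrix(R)*R0.inv()).as_rotvec()
    print("target",P.round(1),"d(m)",((P-s["ee_pos"])/1000).round(4),"w",w.round(4),np.degrees(np.linalg.norm(w)).round(1),"f",s["force"].round(1))
E
python3 -m jog '[{"dx":0,"dy":0,"dz":0.01,"wx":0,"wy":0,"wz":0,"grip":1},{"dx":0,"dy":0,"dz":0.03,"wx":0,"wy":0,"wz":0,"grip":1},{"dx":0,"dy":0,"dz":0.03,"wx":0,"wy":0,"wz":0,"grip":1},{"dx":0,"dy":0,"dz":0.03,"wx":0,"wy":0,"wz":0,"grip":1},{"dx":0,"dy":0,"dz":0.03,"wx":0,"wy":0,"wz":0,"grip":1},{"dx":0,"dy":0,"dz":0.03,"wx":0,"wy":0,"wz":0,"grip":1},{"dx":0,"dy":0,"dz":0,"wx":0,"wy":0,"wz":0,"grip":1}]'
python3 -c "
from h import *
print(env.state()['ee_pos'])
delta(10,F-12,1.3,60)"
```

```text
time_s: 4.35
ee_pos: [538.9, -153.0, 170.7]
ee_rot: [179.6, -0.5, 20.2]
force: [0.5, -0.9, -1.4]
gripper_width: 55.5
[ 538.86819125 -153.01921179  170.72924484]
target [551.8 165.7 142.7] d(m) [ 0.0129  0.3188 -0.028 ] w [-0.0218  0.3608 -0.5421] 37.3 f [ 0.5 -0.9 -1.4]
```

```bash
python3 -m jog '[{"dx":0.0015,"dy":0.032,"dz":0,"wx":-0.002,"wy":0.036,"wz":-0.054,"grip":1},{"dx":0.0015,"dy":0.032,"dz":0,"wx":-0.002,"wy":0.036,"wz":-0.054,"grip":1},{"dx":0.0015,"dy":0.032,"dz":0,"wx":-0.002,"wy":0.036,"wz":-0.054,"grip":1},{"dx":0.0015,"dy":0.032,"dz":0,"wx":-0.002,"wy":0.036,"wz":-0.054,"grip":1},{"dx":0.0015,"dy":0.032,"dz":0,"wx":-0.002,"wy":0.036,"wz":-0.054,"grip":1},{"dx":0.0015,"dy":0.032,"dz":0,"wx":-0.002,"wy":0.036,"wz":-0.054,"grip":1},{"dx":0.0015,"dy":0.032,"dz":0,"wx":-0.002,"wy":0.036,"wz":-0.054,"grip":1},{"dx":0.0015,"dy":0.032,"dz":0,"wx":-0.002,"wy":0.036,"wz":-0.054,"grip":1},{"dx":0.0015,"dy":0.032,"dz":0,"wx":-0.002,"wy":0.036,"wz":-0.054,"grip":1},{"dx":0.0015,"dy":0.030,"dz":0,"wx":-0.002,"wy":0.036,"wz":-0.054,"grip":1}]'
python3 -m jog '[{"dx":0,"dy":0,"dz":-0.01,"wx":0,"wy":0,"wz":0,"grip":1},{"dx":0,"dy":0,"dz":-0.01,"wx":0,"wy":0,"wz":0,"grip":1},{"dx":0,"dy":0,"dz":-0.005,"wx":0,"wy":0,"wz":0,"grip":1},{"dx":0,"dy":0,"dz":0,"wx":0,"wy":0,"wz":0,"grip":1},{"dx":0,"dy":0,"dz":0,"wx":0,"wy":0,"wz":0,"grip":1}]'
python3 - <<'E'
from h import *
delta(10,F-12,1.3,60)
a=env.grab_frame("top")[:,:,::-1];b=env.grab_frame("side")[:,:,::-1]
cv2.imwrite("pics/t2.png",a);cv2.imwrite("pics/s2.png",b)
i=np.hstack([cv2.resize(a[165:255,215:295],(400,450),interpolation=cv2.INTER_CUBIC),cv2.resize(b[180:290,250:348],(400,450),interpolation=cv2.INTER_CUBIC)])
cv2.imwrite("pics/m2.png",i)
E
```

```text
time_s: 5.35
ee_pos: [550.9, 167.3, 164.6]
ee_rot: [-179.6, 20.5, -11.1]
force: [0.3, -0.5, -1.0]
gripper_width: 55.5
time_s: 5.85
ee_pos: [551.0, 165.4, 141.1]
ee_rot: [-179.5, 20.4, -11.0]
force: [0.2, 0.7, -2.1]
gripper_width: 55.9
target [551.8 165.7 142.7] d(m) [0.0008 0.0003 0.0017] w [-0.0094 -0.0052  0.0016] 0.6 f [ 0.2  0.7 -2.1]
```

View pics/m2.png

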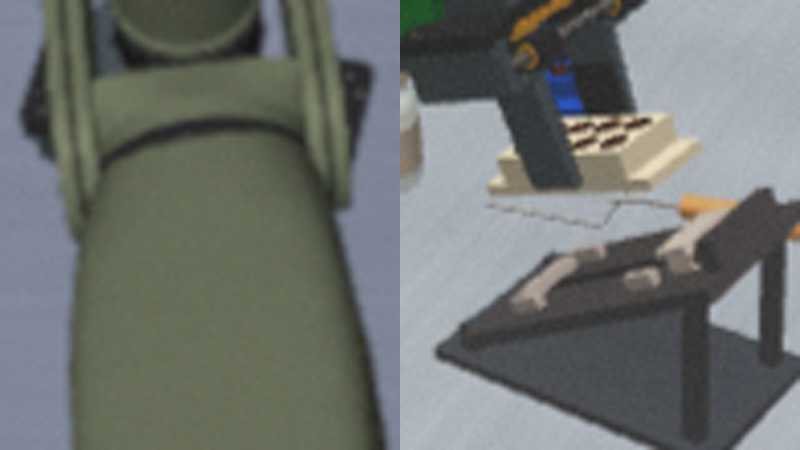

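The arm hides the pocket from the top camera. The side view shows the mould held above the stand and roughly aligned. I'll overlay predicted points in the side view to see how the mould-to-stand registration compares.

Run:
```python
from h import *
b=cv2.imread("pics/s2.png");s=env.state()
r=(268,190,343,266);f=10
i=cv2.resize(b[r[1]:r[3],r[0]:r[2]],None,fx=f,fy=f,interpolation=cv2.INTER_CUBIC)[:600] if 0 else cv2.resize(b[200:260,265:345],None,fx=10,fy=10,interpolation=cv2.INTER_CUBIC)
def dot(X,c):
    u=proj("side",X); q=((u-[265,200]+.5)*10-.5).round().astype(int); cv2.circle(i,tuple(int(v) for v in q),4,c,-1)
Rm=Ro.from_euler("xyz",s["ee_rot"],degrees=True).as_matrix()@np.diag([-1,1,-1])
for m in [(65,-28,0),(65,-28,8),(-65,-28,0),(-65,-28,8),(49,-28,26),(-49,-28,26),(49,-28,8),(65,28,8),(49,28,26)]:
    dot(s["ee_pos"]+Rm@(np.array(m)-TC),(0,0,255))
R=Rp(POCK[2]);o=np.r_[POCK[:2],72]
for m in [(37,-37.5,9),(59,-37.5,9),(37,-37.5,0),(-63,37.5,9),(-41,37.5,9),(-41,37.5,0),(F-125,26,9),(F-125,-26,9),(F-134,-26,9),(F-134,-26,0),(F-6,-26,16),(F-6,26,16),(-100,-57,0),(115,-57,0)]:
    dot(o+R@np.array(m),(0,255,0))
cv2.imwrite("pics/ov.png",i)
```

```text
(no output)
```

View pics/ov.png

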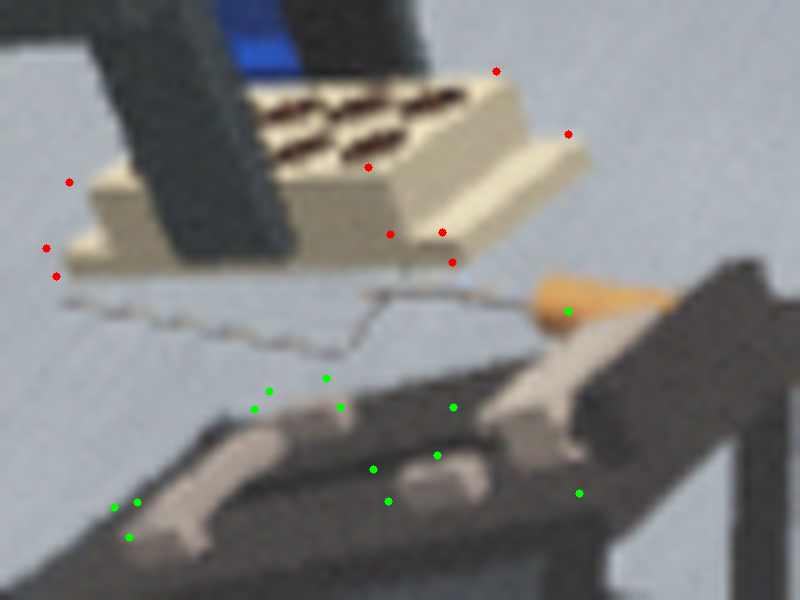

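Run:
```python
from h import *
b=np.mean([env.grab_frame("side")[:,:,::-1] for _ in range(10)],0).clip(0,255).astype(np.uint8);s=env.state();cv2.imwrite("pics/s3.png",b)
def view(x0,y0,w,h,f,P,off,c):
    i=cv2.resize(b[y0:y0+h,x0:x0+w],None,fx=f,fy=f,interpolation=cv2.INTER_CUBIC)
    for X in P:
        q=((proj("side",X)+off-[x0,y0]+.5)*f-.5); cv2.circle(i,tuple(int(round(v)) for v in q),2,c,-1)
    return i
Rm=Ro.from_euler("xyz",s["ee_rot"],degrees=True).as_matrix()@np.diag([-1,1,-1])
A=[s["ee_pos"]+Rm@(np.array(m)-TC) for m in [(65,-28,0),(65,-28,8),(-65,-28,0),(-65,-28,8),(49,-28,26),(-49,-28,26),(49,-28,8),(65,28,8),(49,28,26)]]
R=Rp(POCK[2]);o=np.r_[POCK[:2],72];B=[o+R@np.array(m) for m in [(37,-37.5,9),(59,-37.5,9),(37,-37.5,0),(37,-29.5,9),(59,-29.5,9),(-63,37.5,9),(-41,37.5,9),(-41,29.5,9),(-41,29.5,0),(F-125,26,9),(F-125,-26,9),(F-134,-26,9),(F-134,-26,0),(F-6,-26,16),(F-6,-26,11),(F-6,26,16)]]
i=np.vstack([view(268,203,60,25,13,A,[1.9,.7],(0,0,255)),view(275,228,60,30,13,B,[1.9,.7],(0,200,0))])[:600]
i=np.vstack([view(268,203,60,25,11,A,[1.9,.7],(0,0,255)),view(272,231,60,29,11,B,[1.9,.7],(0,200,0))])
print(s["ee_pos"],s["ee_rot"],i.shape);cv2.imwrite("pics/ov2.png",i)
```

```text
[551.06700976 166.1980629  140.9824854 ] [-179.48969776   20.39781439  -10.97354352] (594, 660, 3)
```

View pics/ov2.png

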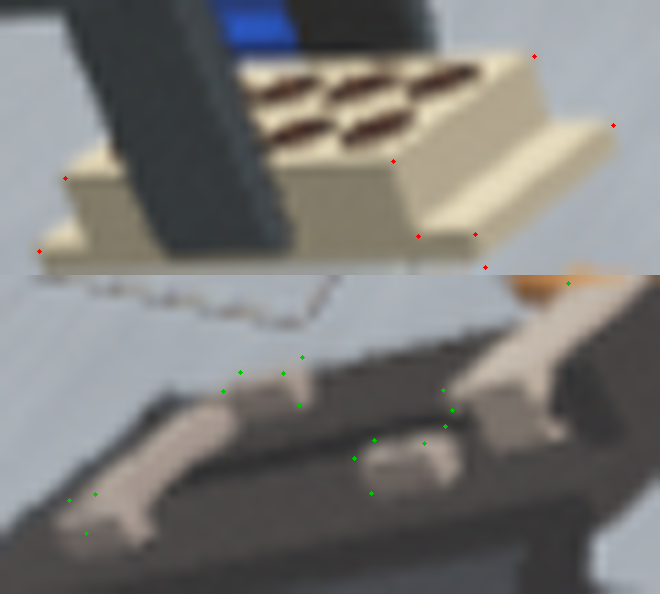

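The mould dots match the image after a shift of (+1.9,+0.7) px. The stand dots are still off by about (+1.3,+1.3) px, so I'll check the stand fit in the clear top picture.

Run:
```python
from h import *
b=cv2.imread("pics/top0.png")
x0,y0,w,h,f=232,182,60,60,10
i=cv2.resize(b[y0:y0+h,x0:x0+w],None,fx=f,fy=f,interpolation=cv2.INTER_CUBIC)
i=cv2.convertScaleAbs(i,alpha=1.3)
R=Rp(POCK[2]);o=np.r_[POCK[:2],72]
P=[(x+a,y+c,9) for x in(-52,48) for y in(-33.5,33.5) for a in(-11,11) for c in(-4,4)]+[(F-125,26,9),(F-125,-26,9),(F-134,-26,9),(F-134,26,9),(F-6,-26,16),(F-6,26,16),(-100,-57,0),(-100,57,0),(115,57,0),(115,-57,0)]
for m in P:
    q=((proj("top",o+R@np.array(m))-[x0,y0]+.5)*f-.5); cv2.circle(i,tuple(int(round(v)) for v in q),2,(0,255,0),-1)
cv2.imwrite("pics/ov3.png",i)
```

```text
(no output)
```

View pics/ov3.png

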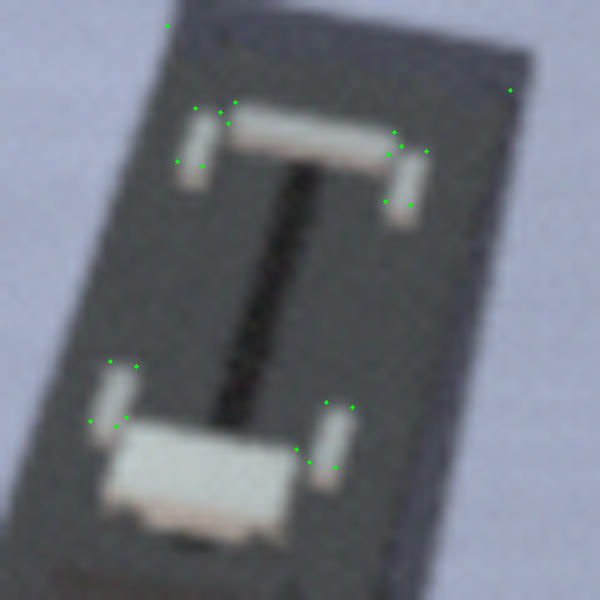

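The dots sit about 0.7 px too high: the dim end faces fell below the threshold, so my visible-face correction was wrong. I'll refit using only the bright tops.

Run:
```python
from h import *
t=cv2.imread("pics/top0.png");r=(235,185,278,240);f=6
u=cv2.resize(t[r[1]:r[3],r[0]:r[2]],None,fx=f,fy=f,interpolation=cv2.INTER_CUBIC)[:,:,0]
K=np.array([[-52,-33.5],[-52,33.5],[48,-33.5],[48,33.5],[-69,0]]);seed=np.array([[251.45,196],[272.16,200],[242.86,222],[264.64,226],[263.1,195.2]])
for th in (115,125,135,145,155):
    B=[((c+.5)/f-.5+r[:2],a) for c,a in blobs(u>th,60)]
    if len(B)<5: print(th,len(B));continue
    j=[min(range(len(B)),key=lambda k:np.hypot(*(B[k][0]-s))) for s in seed];uv=np.array([B[k][0] for k in j])
    def g(p): 
        R=Rp(p[2]);o=np.r_[p[:2],72]; return (proj("top",np.array([o+R@[k[0],k[1],9] for k in K[:4]]))-uv[:4]).ravel()
    q=least_squares(g,POCK);p=q.x;R=Rp(p[2]);o=np.r_[p[:2],72]
    sl=least_squares(lambda s:proj("top",o+R@[-69.5+s[0],0,9])-uv[4],[0]).x
    print(th,p.round(2),"slide",sl.round(2),np.abs(q.fun).max().round(2),[B[k][1] for k in j],uv[:4].round(2).tolist())
```

```text
115 [525.6  162.27 177.16] slide [-0.28] 4.25 [np.int32(289), np.int32(341), np.int32(5312), np.int32(389), np.int32(1304)] [[251.45, 195.95], [272.16, 199.94], [250.75, 228.58], [264.63, 225.91]]
125 [531.58 169.06 168.88] slide [5.58] 0.1 [np.int32(135), np.int32(175), np.int32(204), np.int32(199), np.int32(782)] [[251.48, 195.81], [272.17, 199.89], [242.91, 221.65], [264.7, 225.64]]
135 3
145 3
155 0
```

Refit result: x shifts by about −2.3 mm and the slide is at about +5.5 mm. The side view is now consistent to about 0.5 px, with a hint of +y or slightly low. I'll update and hover close above the guides.

```bash
sed -i 's/^POCK=.*/POCK=[531.3,169.8,168.88]; F=65.4/' h.py; python3 -c "
from h import *
delta(10,F-13,1,16)"
```

```text
target [550.4 166.   97.8] d(m) [-0.0007 -0.0002 -0.0432] w [-0.0095 -0.0052  0.0005] 0.6 f [ 1.   0.7 -1.3]
```

```bash
python3 -m jog '[{"dx":0.002,"dy":-0.0007,"dz":0,"wx":-0.0095,"wy":-0.005,"wz":0,"grip":1},{"dx":0,"dy":0,"dz":-0.01,"wx":0,"wy":0,"wz":0,"grip":1},{"dx":0,"dy":0,"dz":-0.01,"wx":0,"wy":0,"wz":0,"grip":1},{"dx":0,"dy":0,"dz":-0.01,"wx":0,"wy":0,"wz":0,"grip":1},{"dx":0,"dy":0,"dz":-0.009,"wx":0,"wy":0,"wz":0,"grip":1},{"dx":0,"dy":0,"dz":-0.005,"wx":0,"wy":0,"wz":0,"grip":1},{"dx":0,"dy":0,"dz":0,"wx":0,"wy":0,"wz":0,"grip":1},{"dx":0,"dy":0,"dz":0,"wx":0,"wy":0,"wz":0,"grip":1}]'
python3 - <<'E'
from h import *
delta(10,F-16,1,16)
b=np.mean([env.grab_frame("side")[:,:,::-1] for _ in range(6)],0).clip(0,255).astype(np.uint8);cv2.imwrite("pics/s4.png",b)
cv2.imwrite("pics/s4c.png",cv2.resize(b[205:262,265:341],None,fx=10,fy=10,interpolation=cv2.INTER_CUBIC))
E
```

```text
time_s: 7.25
ee_pos: [553.2, 165.5, 97.0]
ee_rot: [-180.0, 20.0, -11.2]
force: [-0.3, -0.3, -1.9]
gripper_width: 56.1
target [552.9 165.5  96.3] d(m) [-0.0003  0.0001 -0.0007] w [-0.0001 -0.0002  0.0007] 0.0 f [-0.3 -0.3 -1.9]
```

View pics/s4c.png

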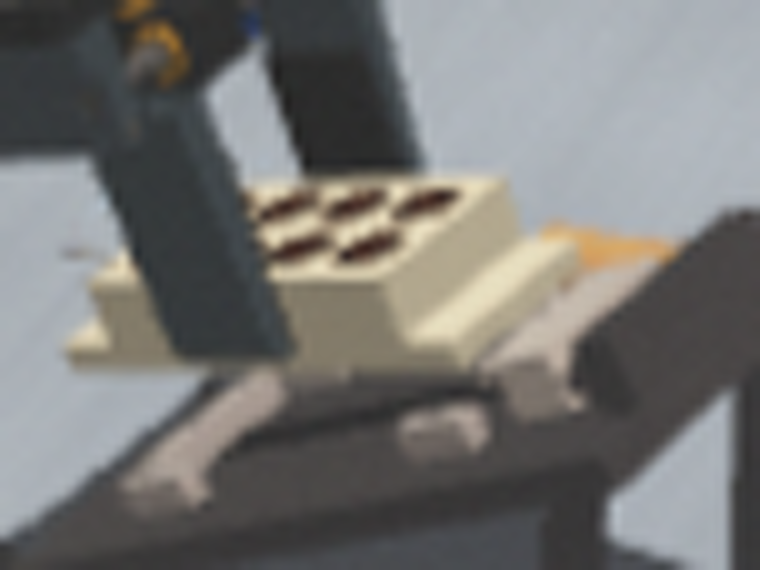

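The mould end is parallel to the lip and about 1 px (roughly 4 mm) further down-slope than planned, which is the safe side. Its lateral position is consistent. I'll descend along the pocket normal and watch the force.

```bash
python3 -m jog '[{"dx":-0.0015,"dy":0.0003,"dz":-0.0026,"wx":0,"wy":0,"wz":0,"grip":1},{"dx":-0.0015,"dy":0.0003,"dz":-0.0026,"wx":0,"wy":0,"wz":0,"grip":1},{"dx":-0.0015,"dy":0.0003,"dz":-0.0026,"wx":0,"wy":0,"wz":0,"grip":1},{"dx":0,"dy":0,"dz":0,"wx":0,"wy":0,"wz":0,"grip":1}]'
python3 -m jog '[{"dx":-0.001,"dy":0.0002,"dz":-0.0017,"wx":0,"wy":0,"wz":0,"grip":1},{"dx":0,"dy":0,"dz":0,"wx":0,"wy":0,"wz":0,"grip":1},{"dx":0,"dy":0,"dz":0,"wx":0,"wy":0,"wz":0,"grip":1}]'
python3 -m jog '[{"dx":-0.001,"dy":0.0002,"dz":-0.0017,"wx":0,"wy":0,"wz":0,"grip":1},{"dx":0,"dy":0,"dz":0,"wx":0,"wy":0,"wz":0,"grip":1},{"dx":0,"dy":0,"dz":0,"wx":0,"wy":0,"wz":0,"grip":1}]'; python3 -c "
from h import *
delta(10,F-8,1)"
```

```text
time_s: 7.95
ee_pos: [548.2, 166.6, 88.7]
ee_rot: [-180.0, 20.1, -11.2]
force: [0.3, 0.8, -1.9]
gripper_width: 55.4
time_s: 8.25
ee_pos: [547.6, 166.8, 87.4]
ee_rot: [-180.0, 20.0, -11.2]
force: [-0.5, 0.9, -2.3]
gripper_width: 56.0
time_s: 8.55
ee_pos: [546.7, 167.0, 85.7]
ee_rot: [-180.0, 20.0, -11.2]
force: [1.4, 1.5, -3.2]
gripper_width: 55.4
target [546.1 166.9  84.3] d(m) [-0.0005 -0.0001 -0.0014] w [-0.0003  0.0001  0.0008] 0.1 f [ 1.4  1.5 -3.2]
```

```bash
for k in 1; do python3 -m jog '[{"dx":-0.0005,"dy":0.0001,"dz":-0.0009,"wx":0,"wy":0,"wz":0,"grip":1},{"dx":0,"dy":0,"dz":0,"wx":0,"wy":0,"wz":0,"grip":1},{"dx":0,"dy":0,"dz":0,"wx":0,"wy":0,"wz":0,"grip":1}]'; done
python3 -m jog '[{"dx":-0.0005,"dy":0.0001,"dz":-0.0009,"wx":0,"wy":0,"wz":0,"grip":1},{"dx":0,"dy":0,"dz":0,"wx":0,"wy":0,"wz":0,"grip":1},{"dx":0,"dy":0,"dz":0,"wx":0,"wy":0,"wz":0,"grip":1}]'
python3 -m jog '[{"dx":-0.0005,"dy":0.0001,"dz":-0.0009,"wx":0,"wy":0,"wz":0,"grip":1},{"dx":0,"dy":0,"dz":0,"wx":0,"wy":0,"wz":0,"grip":1},{"dx":0,"dy":0,"dz":0,"wx":0,"wy":0,"wz":0,"grip":1}]'
python3 -c "
from h import *
delta(10,F-8,0)"
```

```text
time_s: 8.85
ee_pos: [546.3, 167.0, 84.9]
ee_rot: [-180.0, 20.0, -11.2]
force: [1.3, 2.5, -1.7]
gripper_width: 55.5
time_s: 9.15
ee_pos: [545.7, 167.1, 84.0]
ee_rot: [-180.0, 20.0, -11.2]
force: [2.2, 2.3, -0.5]
gripper_width: 55.9
time_s: 9.45
ee_pos: [545.2, 167.2, 83.1]
ee_rot: [-180.0, 20.0, -11.2]
force: [2.2, 2.1, -0.3]
gripper_width: 56.0
target [545.7 167.   83.4] d(m) [ 0.0004 -0.0002  0.0003] w [-0.0004  0.0001  0.0008] 0.1 f [ 2.2  2.1 -0.3]
```

Contact in pocket axes is about 2.5 N from the floor and about 2 N sideways towards −y, so a guide on the +y side is touching. I'll raise 0.8 mm and nudge towards pocket −y.

```bash
cat >> h.py <<'E'
def pf(n=5):
    f=[]
    s=env.state();R=Rp(POCK[2]);q=R.T@(s["ee_pos"]-np.r_[POCK[:2],72])
    print("pocket tcp",q.round(1),"pocket force",(R.T@(s["force"]-[0,0,-2])).round(1),"torque",(R.T@s["torque"]).round(2),s["time_s"])
E
python3 -m jog '[{"dx":0.0006,"dy":0.0009,"dz":0.0007,"wx":0,"wy":0,"wz":0,"grip":1},{"dx":0,"dy":0,"dz":0,"wx":0,"wy":0,"wz":0,"grip":1},{"dx":0,"dy":0,"dz":0,"wx":0,"wy":0,"wz":0,"grip":1}]'; python3 -c "
from h import *
pf()"
python3 -m jog '[{"dx":0.0002,"dy":0.001,"dz":0,"wx":0,"wy":0,"wz":0,"grip":1},{"dx":0,"dy":0,"dz":0,"wx":0,"wy":0,"wz":0,"grip":1},{"dx":0,"dy":0,"dz":0,"wx":0,"wy":0,"wz":0,"grip":1}]'; python3 -c "
from h import *
pf()"
```

```text
time_s: 9.75
ee_pos: [545.1, 167.4, 83.5]
ee_rot: [179.9, 20.1, -11.1]
force: [-0.0, -1.4, -1.1]
gripper_width: 55.4
pocket tcp [-6.4 -0.3 17. ] pocket force [0.2 1.3 0.9] torque [0.05 0.23 0.07] 9.75
time_s: 10.05
ee_pos: [545.7, 168.8, 83.7]
ee_rot: [180.0, 20.0, -11.2]
force: [0.4, -0.4, -2.0]
gripper_width: 55.6
pocket tcp [-6.6 -1.8 17.3] pocket force [-0.4  0.4  0.2] torque [-0.03  0.29  0.02] 10.05
```

```bash
for i in 1; do python3 -m jog '[{"dx":0.0002,"dy":0.001,"dz":0,"wx":0,"wy":0,"wz":0,"grip":1},{"dx":0,"dy":0,"dz":0,"wx":0,"wy":0,"wz":0,"grip":1},{"dx":0,"dy":0,"dz":0,"wx":0,"wy":0,"wz":0,"grip":1}]'|sed -n 4p; python3 -c "
from h import *
pf()"; done
python3 -m jog '[{"dx":0.0002,"dy":0.001,"dz":0,"wx":0,"wy":0,"wz":0,"grip":1},{"dx":0,"dy":0,"dz":0,"wx":0,"wy":0,"wz":0,"grip":1},{"dx":0,"dy":0,"dz":0,"wx":0,"wy":0,"wz":0,"grip":1}]'|sed -n 4p; python3 -c "
from h import *
pf()"
```

```text
force: [0.3, -1.0, -1.1]
pocket tcp [-6.6 -3.  17.4] pocket force [0.1 0.9 1. ] torque [ 0.05  0.26 -0.  ] 10.35
force: [0.2, -4.2, -0.6]
pocket tcp [-6.7 -3.3 17.4] pocket force [-0.2  4.1  1.7] torque [0.7  0.19 0.1 ] 10.65
```

The −y guide is felt at TCP y≈−3.2 and the +y guide at ≈−0.2, so the middle is −1.7. I'll centre, lift 0.6 mm and slide up-slope under the lip.

```bash
python3 -m jog '[{"dx":0,"dy":-0.0017,"dz":0.0005,"wx":0,"wy":0,"wz":0,"grip":1},{"dx":-0.0017,"dy":0.0003,"dz":0.001,"wx":0,"wy":0,"wz":0,"grip":1},{"dx":-0.0017,"dy":0.0003,"dz":0.001,"wx":0,"wy":0,"wz":0,"grip":1},{"dx":0,"dy":0,"dz":0,"wx":0,"wy":0,"wz":0,"grip":1},{"dx":0,"dy":0,"dz":0,"wx":0,"wy":0,"wz":0,"grip":1}]'|sed -n 4p; python3 -c "
from h import *
pf()"
python3 -m jog '[{"dx":-0.0017,"dy":0.0003,"dz":0.001,"wx":0,"wy":0,"wz":0,"grip":1},{"dx":0,"dy":0,"dz":0,"wx":0,"wy":0,"wz":0,"grip":1},{"dx":0,"dy":0,"dz":0,"wx":0,"wy":0,"wz":0,"grip":1}]'|sed -n 4p; python3 -c "
from h import *
pf()"
```

```text
force: [-0.8, 0.4, -1.6]
pocket tcp [-2.6 -2.5 18.1] pocket force [ 0.9 -0.2 -0. ] torque [-0.04  0.31  0.03] 11.15
force: [-0.1, 0.0, -1.4]
pocket tcp [-0.6 -2.3 18. ] pocket force [ 0.4 -0.   0.5] torque [-0.05  0.26  0.  ] 11.45
```

```bash
python3 -m jog '[{"dx":-0.0017,"dy":-0.0001,"dz":0.001,"wx":0,"wy":0,"wz":0,"grip":1},{"dx":0,"dy":0,"dz":0,"wx":0,"wy":0,"wz":0,"grip":1},{"dx":0,"dy":0,"dz":0,"wx":0,"wy":0,"wz":0,"grip":1}]'|sed -n 4p; python3 -c "
from h import *
pf()"
python3 -m jog '[{"dx":-0.0017,"dy":0.0003,"dz":0.001,"wx":0,"wy":0,"wz":0,"grip":1},{"dx":0,"dy":0,"dz":0,"wx":0,"wy":0,"wz":0,"grip":1},{"dx":0,"dy":0,"dz":0,"wx":0,"wy":0,"wz":0,"grip":1}]'|sed -n 4p; python3 -c "
from h import *
pf()"
```

```text
force: [0.9, 1.2, -2.5]
pocket tcp [ 0.9 -1.9 18.2] pocket force [-0.8 -1.4 -0. ] torque [-0.1   0.61  0.04] 11.75
force: [5.1, -0.7, -6.9]
pocket tcp [ 2.1 -1.9 18.5] pocket force [-6.9 -0.3 -1.7] torque [-0.14  1.66  0.03] 12.05
```

The jaw face was met at TCP px≈1.2, as predicted, with about 7 N of spring force. I'll push it back in steps.

```bash
python3 -m jog '[{"dx":-0.0017,"dy":0.0003,"dz":0.001,"wx":0,"wy":0,"wz":0,"grip":1},{"dx":-0.0017,"dy":0.0003,"dz":0.001,"wx":0,"wy":0,"wz":0,"grip":1},{"dx":0,"dy":0,"dz":0,"wx":0,"wy":0,"wz":0,"grip":1},{"dx":0,"dy":0,"dz":0,"wx":0,"wy":0,"wz":0,"grip":1}]'; python3 -c "
from h import *
pf()"
python3 -m jog '[{"dx":-0.0017,"dy":0.0003,"dz":0.001,"wx":0,"wy":0,"wz":0,"grip":1},{"dx":-0.0005,"dy":0.0001,"dz":0.0003,"wx":0,"wy":0,"wz":0,"grip":1},{"dx":0,"dy":0,"dz":0,"wx":0,"wy":0,"wz":0,"grip":1},{"dx":0,"dy":0,"dz":0,"wx":0,"wy":0,"wz":0,"grip":1}]'; python3 -c "
from h import *
pf()"
```

```text
time_s: 12.45
ee_pos: [536.2, 170.8, 90.8]
ee_rot: [-180.0, 19.8, -11.2]
force: [6.4, -0.3, -7.4]
gripper_width: 55.6
pocket tcp [ 5.4 -1.9 18.6] pocket force [-8.2 -0.9 -1.5] torque [-0.11  2.   -0.  ] 12.45
time_s: 12.85
ee_pos: [534.5, 171.1, 91.9]
ee_rot: [-180.0, 19.7, -11.2]
force: [6.7, -0.7, -8.2]
gripper_width: 55.7
pocket tcp [ 7.4 -1.9 18.7] pocket force [-8.9 -0.6 -2. ] torque [-0.12  2.24 -0.  ] 12.85
```

```bash
python3 -m jog '[{"dx":-0.0012,"dy":0.0002,"dz":0.0007,"wx":0,"wy":0,"wz":0,"grip":1},{"dx":0,"dy":0,"dz":0,"wx":0,"wy":0,"wz":0,"grip":1},{"dx":0,"dy":0,"dz":0,"wx":0,"wy":0,"wz":0,"grip":1}]'|sed -n 4p; python3 -c "
from h import *
pf()
for th in (6,3,0): delta(th,73.3,.5,dy=-1.8)"
```

```text
force: [8.4, -1.0, -8.8]
pocket tcp [ 8.6 -1.9 18.8] pocket force [-10.7  -0.7  -1.6] torque [-0.14  2.43  0.01] 13.15
target [531.  171.7  87.7] d(m) [-0.0026  0.0004 -0.0049] w [0.0139 0.0746 0.001 ] 4.3 f [ 8.4 -1.  -8.8]
target [529.5 172.   84.7] d(m) [-0.0042  0.0007 -0.0079] w [0.024  0.1259 0.001 ] 7.3 f [ 8.4 -1.  -8.8]
target [527.8 172.3  81.8] d(m) [-0.0058  0.001  -0.0108] w [0.0342 0.1773 0.001 ] 10.3 f [ 8.4 -1.  -8.8]
```

```bash
python3 -m jog '[{"dx":-0.0013,"dy":0.0002,"dz":-0.0025,"wx":0.007,"wy":0.037,"wz":0,"grip":1},{"dx":-0.0013,"dy":0.0002,"dz":-0.0025,"wx":0.007,"wy":0.037,"wz":0,"grip":1},{"dx":0,"dy":0,"dz":0,"wx":0,"wy":0,"wz":0,"grip":1},{"dx":0,"dy":0,"dz":0,"wx":0,"wy":0,"wz":0,"grip":1}]'
python3 - <<'E'
from h import *
pf()
for th in (3,0): delta(th,73.3,.3,dy=-1.8)
b=np.mean([env.grab_frame("side")[:,:,::-1] for _ in range(4)],0).clip(0,255).astype(np.uint8);cv2.imwrite("pics/s5c.png",cv2.resize(b[205:262,265:341],None,fx=10,fy=10,interpolation=cv2.INTER_CUBIC))
E
```

```text
time_s: 13.55
ee_pos: [531.7, 171.6, 87.6]
ee_rot: [-180.0, 23.9, -11.2]
force: [9.1, -1.2, -6.3]
gripper_width: 56.0
pocket tcp [ 7.7 -1.8 13.5] pocket force [-10.1  -0.5   0.8] torque [-0.12  2.32  0.03] 13.55
target [529.4 172.   84.5] d(m) [-0.0024  0.0004 -0.003 ] w [0.0099 0.0529 0.0014] 3.1 f [ 9.1 -1.2 -6.3]
target [527.7 172.3  81.6] d(m) [-0.004   0.0008 -0.006 ] w [0.0201 0.1042 0.0014] 6.1 f [ 9.1 -1.2 -6.3]
```

View pics/s5c.png

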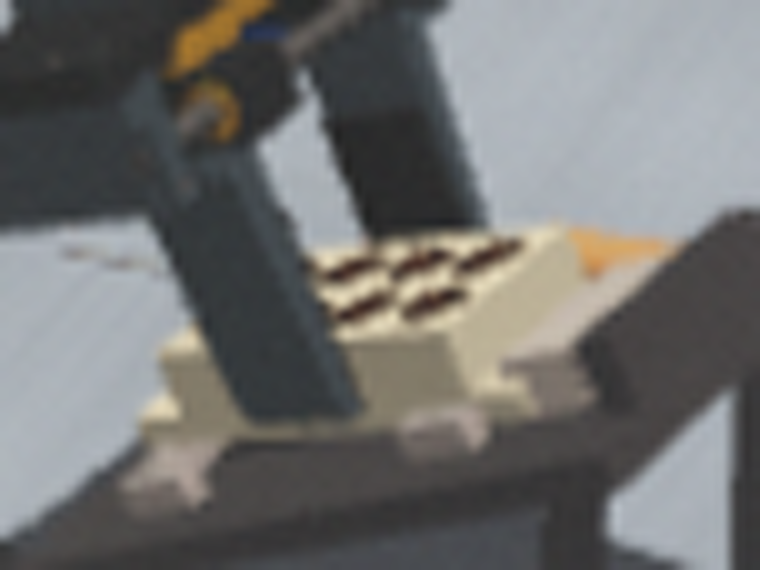

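The flange is under the lip, the jaw is pushed back and the far end is above the stop. I'll continue lowering.

```bash
python3 -m jog '[{"dx":-0.0013,"dy":0.0002,"dz":-0.0013,"wx":0.005,"wy":0.0265,"wz":0,"grip":1},{"dx":-0.0012,"dy":0.0002,"dz":-0.0015,"wx":0.005,"wy":0.0265,"wz":0,"grip":1},{"dx":0,"dy":0,"dz":0,"wx":0,"wy":0,"wz":0,"grip":1},{"dx":0,"dy":0,"dz":0,"wx":0,"wy":0,"wz":0,"grip":1}]'
python3 - <<'E'
from h import *
pf()
for th in (1,0): delta(th,73.3,.2,dy=-1.8)
E
```

```text
time_s: 14.15
ee_pos: [529.5, 172.0, 84.8]
ee_rot: [-180.0, 26.9, -11.2]
force: [10.8, -1.2, -6.6]
gripper_width: 56.1
pocket tcp [ 8.3 -1.9 10. ] pocket force [-11.7  -0.9   1.4] torque [-0.13  2.42  0.09] 14.15
target [528.2 172.2  82.5] d(m) [-0.0013  0.0002 -0.0023] w [0.0066 0.0352 0.0014] 2.1 f [10.8 -1.2 -6.6]
target [527.6 172.4  81.5] d(m) [-0.0019  0.0003 -0.0033] w [0.01   0.0523 0.0014] 3.1 f [10.8 -1.2 -6.6]
```

```bash
python3 -m jog '[{"dx":-0.0011,"dy":0.0002,"dz":-0.0023,"wx":0.0066,"wy":0.035,"wz":0,"grip":1},{"dx":0,"dy":0,"dz":0,"wx":0,"wy":0,"wz":0,"grip":1},{"dx":0,"dy":0,"dz":0,"wx":0,"wy":0,"wz":0,"grip":1}]'; python3 -c "
from h import *
pf()"
python3 -m jog '[{"dx":-0.0005,"dy":0.0001,"dz":-0.001,"wx":0.0034,"wy":0.0172,"wz":0,"grip":1},{"dx":0,"dy":0,"dz":0,"wx":0,"wy":0,"wz":0,"grip":1},{"dx":0,"dy":0,"dz":0,"wx":0,"wy":0,"wz":0,"grip":1}]'; python3 -c "
from h import *
pf();delta(0,73.3,0,dy=-1.8)"
```

```text
time_s: 14.45
ee_pos: [528.4, 172.2, 82.4]
ee_rot: [180.0, 29.0, -11.2]
force: [10.1, -1.3, -5.8]
gripper_width: 55.8
pocket tcp [ 8.1 -1.8  7.3] pocket force [-10.7  -0.6   1.8] torque [-0.15  2.43  0.04] 14.45
time_s: 14.75
ee_pos: [527.8, 172.4, 81.5]
ee_rot: [-180.0, 30.0, -11.2]
force: [8.8, -0.8, -5.4]
gripper_width: 55.5
pocket tcp [ 8.1 -1.8  6.2] pocket force [-9.3 -0.9  1.5] torque [-0.14  2.4   0.01] 14.75
target [527.5 172.4  81.3] d(m) [-0.0003  0.     -0.0001] w [-0.      0.0004  0.0012] 0.1 f [ 8.8 -0.8 -5.4]
```

```bash
python3 -m jog '[{"dx":-0.0004,"dy":0.0001,"dz":-0.0007,"wx":0,"wy":0,"wz":0,"grip":1},{"dx":0,"dy":0,"dz":0,"wx":0,"wy":0,"wz":0,"grip":1},{"dx":0,"dy":0,"dz":0,"wx":0,"wy":0,"wz":0,"grip":1}]'|sed -n 4p; python3 -c "
from h import *
pf()"
python3 -m jog '[{"dx":0.0009,"dy":-0.0002,"dz":-0.0005,"wx":0,"wy":0,"wz":0,"grip":1},{"dx":0,"dy":0,"dz":0,"wx":0,"wy":0,"wz":0,"grip":1},{"dx":0,"dy":0,"dz":0,"wx":0,"wy":0,"wz":0,"grip":1}]'|sed -n 4p; python3 -c "
from h import *
pf()"
python3 -m jog '[{"dx":0.0009,"dy":-0.0002,"dz":-0.0005,"wx":0,"wy":0,"wz":0,"grip":1},{"dx":0,"dy":0,"dz":0,"wx":0,"wy":0,"wz":0,"grip":1},{"dx":0,"dy":0,"dz":0,"wx":0,"wy":0,"wz":0,"grip":1}]'|sed -n 4p; python3 -c "
from h import *
pf()"
```

```text
force: [10.6, -2.3, -3.9]
pocket tcp [ 8.1 -1.8  6.1] pocket force [-10.4   0.3   3.7] torque [-0.06  2.22  0.02] 15.05
force: [10.1, -1.3, -3.8]
pocket tcp [ 7.3 -1.8  6.1] pocket force [-9.7 -0.7  3.5] torque [-0.05  2.21  0.05] 15.35
force: [10.2, -1.6, -3.6]
pocket tcp [ 6.5 -1.9  6.1] pocket force [-9.7 -0.4  3.8] torque [-0.13  2.1   0.03] 15.65
```

```bash
python3 -m jog '[{"dx":0.0009,"dy":-0.0002,"dz":-0.0005,"wx":0,"wy":0,"wz":0,"grip":1},{"dx":0,"dy":0,"dz":0,"wx":0,"wy":0,"wz":0,"grip":1},{"dx":0,"dy":0,"dz":0,"wx":0,"wy":0,"wz":0,"grip":1}]'|sed -n 4p; python3 -c "
from h import *
pf()"
python3 -m jog '[{"dx":0.0009,"dy":-0.0002,"dz":-0.0005,"wx":0,"wy":0,"wz":0,"grip":1},{"dx":0,"dy":0,"dz":0,"wx":0,"wy":0,"wz":0,"grip":1},{"dx":0,"dy":0,"dz":0,"wx":0,"wy":0,"wz":0,"grip":1}]'|sed -n 4p; python3 -c "
from h import *
pf()"
python3 -m jog '[{"dx":0.0009,"dy":-0.0002,"dz":-0.0005,"wx":0,"wy":0,"wz":0,"grip":1},{"dx":0,"dy":0,"dz":0,"wx":0,"wy":0,"wz":0,"grip":1},{"dx":0,"dy":0,"dz":0,"wx":0,"wy":0,"wz":0,"grip":1}]'|sed -n 4p; python3 -c "
from h import *
pf()"
```

```text
force: [9.8, -0.9, -3.3]
pocket tcp [ 5.7 -1.8  6. ] pocket force [-9.1 -1.   3.7] torque [-0.15  1.98  0.05] 15.95
force: [8.1, -0.6, -1.2]
pocket tcp [ 5.2 -1.8  6. ] pocket force [-6.5 -1.   4.7] torque [-0.06  1.83  0.09] 16.25
force: [6.5, -0.8, -0.1]
pocket tcp [ 5.2 -1.8  5.9] pocket force [-4.7 -0.5  4.9] torque [-0.11  1.44  0.03] 16.55
```

The mould stopped at px=5.2 against the stop, and the jaw load is moving off the wrist. One more step, then release.

```bash
python3 -m jog '[{"dx":0.001,"dy":-0.0002,"dz":-0.0006,"wx":0,"wy":0,"wz":0,"grip":1},{"dx":0.0007,"dy":-0.0001,"dz":-0.0004,"wx":0,"wy":0,"wz":0,"grip":1},{"dx":0,"dy":0,"dz":0,"wx":0,"wy":0,"wz":0,"grip":1},{"dx":0,"dy":0,"dz":0,"wx":0,"wy":0,"wz":0,"grip":1}]'|sed -n 4p; python3 -c "
from h import *
pf()"
python3 -m jog '[{"dx":0,"dy":0,"dz":0,"wx":0,"wy":0,"wz":0,"grip":0.2},{"dx":0,"dy":0,"dz":0,"wx":0,"wy":0,"wz":0,"grip":0},{"dx":0,"dy":0,"dz":0,"wx":0,"wy":0,"wz":0,"grip":-0.5},{"dx":0,"dy":0,"dz":0,"wx":0,"wy":0,"wz":0,"grip":-0.5},{"dx":0,"dy":0,"dz":0,"wx":0,"wy":0,"wz":0,"grip":-0.5},{"dx":0,"dy":0,"dz":0,"wx":0,"wy":0,"wz":0,"grip":-0.5}]'; python3 -c "
from h import *
pf()"
```

```text
force: [3.1, 0.1, 5.9]
pocket tcp [ 5.2 -1.8  5.8] pocket force [ 1.4 -0.7  8.3] torque [-0.17  0.58  0.02] 16.95
time_s: 17.55
ee_pos: [529.4, 171.5, 77.8]
ee_rot: [179.9, 30.6, -11.2]
force: [-1.2, -0.2, -0.5]
gripper_width: 68.6
pocket tcp [ 4.8 -1.3  3.9] pocket force [1.7 0.4 0.8] torque [-0.03  0.21 -0.01] 17.55
```

```bash
python3 -m jog '[{"dx":0.0049,"dy":-0.001,"dz":0.0087,"wx":0,"wy":0,"wz":0,"grip":-0.5},{"dx":0.0049,"dy":-0.001,"dz":0.0087,"wx":0,"wy":0,"wz":0,"grip":-0.5},{"dx":0.0049,"dy":-0.001,"dz":0.0087,"wx":0,"wy":0,"wz":0,"grip":-0.5},{"dx":0.0098,"dy":-0.002,"dz":0.0174,"wx":0,"wy":0,"wz":0,"grip":-0.5},{"dx":0.0098,"dy":-0.002,"dz":0.0174,"wx":0,"wy":0,"wz":0,"grip":-0.5},{"dx":0.0098,"dy":-0.002,"dz":0.0174,"wx":0,"wy":0,"wz":0,"grip":-0.5},{"dx":0.0098,"dy":-0.002,"dz":0.0174,"wx":0,"wy":0,"wz":0,"grip":-0.5},{"dx":0,"dy":0,"dz":0.03,"wx":0,"wy":0,"wz":0,"grip":-0.5},{"dx":0,"dy":0,"dz":0.03,"wx":0,"wy":0,"wz":0,"grip":-0.5}]'
python3 -m jog '[{"dx":-0.01,"dy":-0.03,"dz":0,"wx":0,"wy":0,"wz":0,"grip":-0.5},{"dx":-0.01,"dy":-0.03,"dz":0,"wx":0,"wy":0,"wz":0,"grip":-0.5},{"dx":-0.01,"dy":-0.03,"dz":0,"wx":0,"wy":0,"wz":0,"grip":-0.5},{"dx":-0.01,"dy":-0.03,"dz":0,"wx":0,"wy":0,"wz":0,"grip":-0.5},{"dx":-0.01,"dy":-0.03,"dz":0,"wx":0,"wy":0,"wz":0,"grip":-0.5},{"dx":-0.01,"dy":-0.03,"dz":0,"wx":0,"wy":0,"wz":0,"grip":-0.5},{"dx":-0.01,"dy":-0.03,"dz":0,"wx":0,"wy":0,"wz":0,"grip":-0.5},{"dx":-0.01,"dy":-0.03,"dz":0,"wx":0,"wy":0,"wz":0,"grip":-0.5},{"dx":0,"dy":-0.03,"dz":0,"wx":0,"wy":0,"wz":0,"grip":-0.5},{"dx":0,"dy":-0.03,"dz":0,"wx":0,"wy":0,"wz":0,"grip":-0.5}]'
python3 - <<'E'
from h import *
a,b=[np.mean([env.grab_frame(n)[:,:,::-1] for _ in range(4)],0).clip(0,255).astype(np.uint8) for n in("top","side")]
cv2.imwrite("pics/t6.png",a);cv2.imwrite("pics/s6.png",b)
i=np.hstack([cv2.resize(a[180:245,230:290],(380,412),interpolation=cv2.INTER_CUBIC),cv2.resize(b[205:270,270:336],(418,412),interpolation=cv2.INTER_CUBIC)])
cv2.imwrite("pics/m6.png",i)
r=(230,180,290,245);f=6;u=cv2.resize(a[r[1]:r[3],r[0]:r[2]],None,fx=f,fy=f,interpolation=cv2.INTER_CUBIC).astype(int)
uv=np.array([(c+.5)/f-.5+r[:2] for c,k in blobs(u[:,:,2]-u[:,:,0]>25,100)]);print(len(uv))
# cavities onto the plane pocket z=26
c=C["top"];R=Rp(POCK[2]);o=np.r_[POCK[:2],72];cam=-c["R"].T@c["t"]
d=np.c_[(uv[:,0]-c["cx"])/c["fx"],(uv[:,1]-c["cy"])/c["fy"],np.ones(len(uv))]@c["R"]
n=R[:,2];k=((o+26*n-cam)@n)/(d@n);Q=(cam+d*k[:,None]-o)@R
print(Q.mean(0).round(2),Q.round(1)[:,:2].tolist());e=Q[:,:2]-Q[:,:2].mean(0);w,V=np.linalg.eigh(e.T@e);print("yaw rel",np.degrees(np.arctan(V[1,1]/V[0,1])).round(2))
E
```

```text
time_s: 18.45
ee_pos: [584.4, 160.2, 235.1]
ee_rot: [179.9, 30.5, -11.2]
force: [-0.1, 0.3, -0.1]
gripper_width: 68.3
time_s: 19.45
ee_pos: [504.0, -140.9, 234.8]
ee_rot: [179.9, 30.4, -11.2]
force: [0.0, 0.1, -0.0]
gripper_width: 68.3
8
[ 3.43  0.29 26.  ] [[-30.8, -12.0], [-31.3, 12.9], [-8.0, -12.2], [-8.2, 12.8], [14.9, -12.2], [15.0, 12.6], [38.0, -12.1], [38.0, 12.7]]
yaw rel -0.29
```

View pics/m6.png

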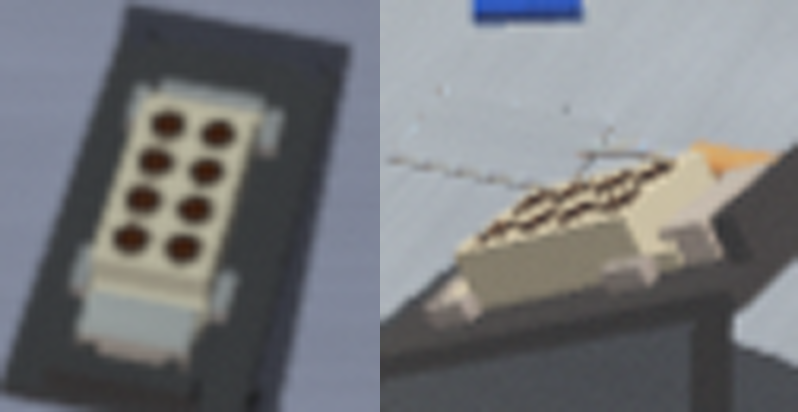

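The mould sits between the guides, with its jaw-end flange under the lip and its lower end behind the stop. Cavity spacing on the pocket plane is 23.0 × 24.9 mm, so it is flat, and it is 0.3° off square. I'll hand in, with a quick comparison of the bystanders.

Run:
```python
from h import *
a=cv2.imread("pics/top0.png").astype(int);b=cv2.imread("pics/t6.png").astype(int)
m=(cv2.GaussianBlur(np.abs(a-b).max(2).astype(np.uint8),(3,3),0)>30)[80:320,80:450]
print([((c+[80,80]).round().tolist(),int(k)) for c,k in blobs(m,8)])
env.job_done()
```

```text
[([366.0, 226.0], 16386), ([257.0, 211.0], 654), ([250.0, 235.0], 40)]
the job is handed in; nothing more can be done
```

The small mould is clipped into the stand and released, and the job was handed in at about 20 s of robot time. I gripped it across its sides, tucked one end under the jaw lip at about 10° and pushed the jaw back about 7.5 mm. Then I lowered the other end behind the stop, eased it down onto the stop and let go.

**Seating:** Contact forces showed the floor, both guides, the jaw face and the stop. In the last pictures the mould lies between the guides, with its flange under the lip and its lower end behind the stop. Cavity spacing on the pocket plane is 23.0 × 24.9 mm, the same as when it lay flat on the table, so it is flat. It is 0.3° off square.

**Bystanders:** The only changes between the first and last top pictures are at the stand and in one large patch. I took that patch to be the mould's old spot with the arm now over it. The arm hides part of the table there, so I could not check things behind it in that picture.

**What disagreed:**
- My first stand fit was about 2 mm off along the slope and was redone.
- The guides put the sideways centre 1.7 mm from the camera estimate.
- The last top picture puts the mould centre at pocket x = 3.4 mm, while the arm felt it stop at 5.2 mm. That is about the size of the camera calibration error.

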